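# Pump the sample vacuum up by hand until its indicator pin is out

### The arm

A 6-joint arm with a two-finger parallel gripper is mounted at the origin on the work surface. World frame = base frame: x ahead of the robot, y to its left, z up, the work surface at z = 0. Lengths are in m, angles in rad, forces in N, time in s.
With the tool pointing down it reaches from about 0.35 to 0.85 m from the base axis. Payload 8.1 kg.
Tool frame: the origin (TCP) lies midway between the tips of the shut fingers; the grasp point (between the pads) lies 19 mm behind it; z points along the fingers, x is the direction in which the jaws open and shut, and the axes are right-handed (so a half turn about z gives the same grasp; the last joint's range is limited). The gripper opens to 85 mm and grips with 20 to 120 N. Pads are 22 mm wide; open, the fingers measure 114 mm over their backs; the gripper's body (76 mm by 85 mm) begins 54 mm behind the grasp point. The pads swing forward as they close: fully open they stand 13 mm farther back than shut.
Start: joints at [1.083, 0.13, 1.488, -0, 1.523, -0.085], TCP at [0.235, 0.552, 0.207] pointing down, gripper open.
Joint ranges: [-2.96, 2.96], [-0.89, 2.26], [0.02, 2.5], [-1.34, 4.48], [0, 2.73], [-2.66, 2.66]. Speed limits (rad/s): [2.39, 2.39, 2.79, 3.14, 3.14, 3.14].

### API

Orientations are given as [roll, pitch, yaw] about the fixed x, y, z axes, in that order (R = Rz(yaw) Ry(pitch) Rx(roll)).
In Python, from cell import robot, vision, workorder gives the robot as it stands.
- The arm moves only by the tool jog_arm, never from a script. Its argument "targets" is a list of rows, each a list of 3 entries, a list of its own where there are three numbers: the shift along the tool's x, y, z in m, then the turn about the tool's z in degrees, then the closure in counts, from 0 (fully open) to 255 (shut). In form: [[[x, y, z], twist, gripper], ...]. A call has 1 to 8 rows; each row shifts and turns the pose as measured when the row begins, along the tool's axes as they then stand; what a row does not reach is not made up. A row lasts 1/8 s, in which the tool goes at most 62.5 mm and 10.7 degrees, less where a joint would pass 70% of its speed; a pose out of reach is approached as far as the arm can. A call with a gripper value outside its range is refused whole. The fingers move at their own pace and stop on an object; "newtons" is the grip in N (left out, the last holds). Time passes only in rows, so rows that do not move let the fingers close. It gives the time, the measured TCP pose, the force and the opening at its end, in the units of the state.
- robot.state(): the state, without advancing time (a new reading comes with each control period).
- vision.read_camera(name): name is "side" or "top"; returns a dict with "pixels" (480x640x3 uint8, red, green, blue), "fx", "fy", "cx", "cy" (pixels), "R" (3x3) and "t" (3): a world point X has camera coordinates R X + t. Camera axes: x right, y down, z forward; pixel columns grow to the right and rows downward; lengths in m; the calibration is good to about 2 mm. A picture is of the moment at which its call begins. There is no depth.
- workorder.sign_off(): hands the job in, once; it reports no verdict.
The state is a dict: "clock": time; "joint_pos": joint angles; "joint_velocities": joint speeds; "joint_efforts": joint torques, N m; "position": TCP position; "tcp_rot": TCP orientation; "ft_force": force on the tool from outside, world axes, zero at the start; "moment": the same for the moment, N m; "opening": finger opening in m.
Only numpy, scipy, OpenCV 4.12 (cv2) and the standard library are available. Lean on these libraries where they do the work, as an engineer would, in place of code of your own. Each camera call takes 0.05 s, during which the arm holds its last target.

### The job

Pump the bench vacuum console up: press its wide domed plunger well down with closed fingertips and let it come all the way up again, over and over, until the thin indicator pin beside it has risen fully out and its thick foot shows; then stop pumping and take the hand away. Leave the pin to rise by itself, keep off the small vent button, grip or lift nothing, do not ram the plunger, and leave the bottles and other things around where they stand.

Things in the scene. Friction and masses are not known exactly. Their poses are not given: they have to be found in the camera images.
- console: cream box 200 (x) by 240 (y) by 100 mm high, fixed to the bench, placed and turned differently each time; origin at the centre of its underside, z up. In its frame (mm) the deck is at z = 100, with plunger at (-15, -60), indicator pin (35, 60), vent button (-60, 60). Its front (-x) has a dark plate. Loose things up to 140 mm high stand around it, as near as 10 mm; two small ones stand on the deck behind the plunger
- plunger_top (a point): centre of the top of the plunger's dark steel dome; moves with it. The dome is 60 mm across, 14 mm thick, flat over the middle 28 mm, and stands on a steel stem; its top is 60 mm above the deck when up
- plunger (a joint): how far the plunger is pressed, m: 0 up, 0.020 at its lower stop. It moves straight down, pushes back with 7 N (top) to 14 N (bottom), plus 40 N per m/s, and rises by itself when let go, in about 0.5 s. A stroke counts if it goes down 0.016 or more, then all the way up; the pin rises only on the way up, 12 mm for a counted stroke (the first gives 2 to 20 mm)
- pin_top (a point): centre of the flat top of the indicator pin's head (15 mm wide, 6 thick); moves with the pin. Stem 8 mm thick; its foot, a brass cylinder 15 mm thick, shows above the collar only when the pin is fully out. The head starts 0 to 20 mm clear of its 26 mm wide collar and ends 60 mm clear of it (head top 78 mm above the deck)
- pin (a joint): how far the indicator pin has risen, m: starts between 0 and 0.020, fully out at 0.060 (it goes no higher by pumping; the stop before is 0.048). It stays where it is between strokes; 3 to 5 strokes are needed
- vent_top (a point): centre of the top of the vent button, a steel button 18 mm across in a 34 mm base, 18 mm above the deck
- vent (a joint): how far the vent button is pressed, m: 0 out, 0.006 in. Not to be used
- vial: bystander, loose, origin at the centre of its underside: small amber vial with a white cap, on the console's deck, 28 mm across, 47 high
- reagent_bottle: bystander, loose, origin at the centre of its underside: white bottle with a red cap, 62 mm across, 135 high
- amber_bottle: bystander, loose, origin at the centre of its underside: amber bottle with a black cap, 52 mm across, 120 high
- beaker: bystander, loose, origin at the centre of its underside: open glass beaker, 72 mm across, 85 high
- tube_rack: bystander, loose, origin at the centre of its underside: green rack of capped tubes, 160 by 70 mm, 84 high
- spatula: bystander, loose, origin at the centre of its underside: spatula lying on the bench, 170 mm long
- slide_box: bystander, loose, origin at the centre of its underside: flat blue lidded box, 87 by 82 by 34 mm
- balance_weight: bystander, loose, origin at the centre of its underside: brass balance weight with a knob, on the deck, 34 mm across, 44 high

How it is judged:
On the way, in this order (a step that is already met when the one before it is completed fails the run):
1. the plunger is pressed down (14 mm or more) (value of joint plunger above 0.014 m), for 0.02 s.
2. the plunger has come up again, the pin not yet out (value of joint plunger below 0.004 m and value of joint pin below 0.054 m), for 0.02 s.
3. the plunger is pressed down again (value of joint plunger above 0.014 m), for 0.02 s.
4. the indicator pin is fully out (value of joint pin above 0.0565 m), for 0.2 s.
At the end, for the whole second after the job is handed in: the indicator pin is fully out (at least 56.5 of 60 mm) and stays there, the plunger is up (within 3 mm), the vent button is out (within 2 mm), every loose thing is within 20 mm of where it stood (value of joint pin above 0.0565 m and value of joint plunger below 0.003 m and value of joint vent below 0.002 m and distance of each of vial, reagent_bottle, amber_bottle, beaker, tube_rack, spatula, slide_box, balance_weight from where it was at the start of the episode below 0.02 m); the robot touches nothing.
It fails at once if the plunger is pumped again (over 8 mm) after the pin is fully out (value of joint pin above 0.0565 m and value of joint plunger above 0.008 m).
It fails at once if the robot touches the indicator pin (over 0.5 N) (contact force between any of the fingers, the arm and pin above 0.5 N).
It fails at once if the vent button is pressed (over 3 mm) (value of joint vent above 0.003 m).
It fails at once if the plunger is rammed or squeezed (over 60 N) (contact force between any of the fingers, the arm and plunger above 60 N).
It fails at once if a loose thing is moved or lifted by more than 20 mm (distance of any of vial, reagent_bottle, amber_bottle, beaker, tube_rack, spatula, slide_box, balance_weight from where it was at the start of the episode above 0.02 m).
It also fails if it takes over 48 s, if anything falls off the work surface, if the arm or the gripper's body presses on something with over 40 N, if the wrist force passes 120 N, or if a joint passes its speed limit or range.

## Working session

There is one attempt and no reset: what is moved stays moved. The work goes in short steps, Python scripts to look and compute and a tool call to move; the robot and the scene stay as the last step left them, time stands still between calls to the robot, and variables do not carry over. Pictures are saved under pics/ and viewed, and the job is handed in when it is done.

Besides the shell and the picture viewer there is one more tool, called after ">>>" as a command line: name --argument value ..., lists and objects as JSON in quotes. jog_arm: Moves the arm, as the interface text tells. Its arguments: {"type":"object","properties":{"targets":{"type":"array","items":{"type":"array"}},"newtons":{"type":"number"}},"required":["targets"]}

```bash
mkdir -p pics; python3 - <<'E'
from cell import robot, vision
import cv2,numpy as np,pickle
for n in("top","side"):
    c=vision.read_camera(n); cv2.imwrite(f"pics/{n}0.png",c["pixels"][:,:,::-1]); pickle.dump(c,open(n+".pkl","wb"))
    R=np.array(c["R"]);print(n,c["fx"],c["fy"],c["cx"],c["cy"],(-R.T@np.array(c["t"])).round(3),R.round(3).tolist())
s=robot.state();print({k:np.round(v,3).tolist() for k,v in s.items()})
E
```

```text
top 438.1773192981465 438.1773192981465 324.50770677818207 241.9213530950481 [0.5   0.059 1.025] [[-0.0, -1.0, 0.016], [-0.996, -0.001, -0.085], [0.085, -0.016, -0.996]]
side 550.4496912069079 550.4496912069079 313.4642027932115 245.1162940293814 [ 0.213 -0.505  0.695] [[0.825, -0.565, 0.012], [-0.36, -0.543, -0.759], [0.435, 0.622, -0.652]]
{'clock': 0.1, 'joint_pos': [1.083, 0.131, 1.489, 0.0, 1.523, -0.085], 'joint_velocities': [-0.0, -0.003, -0.003, 0.002, -0.002, -0.001], 'joint_efforts': [0.002, -57.095, -50.195, -0.0, 0.008, -0.0], 'position': [0.235, 0.552, 0.206], 'tcp_rot': [-3.141, 0.002, 1.168], 'ft_force': [-0.321, 0.038, 0.596], 'moment': [-0.034, -0.013, -0.033], 'opening': 0.085}
```

View pics/top0.png

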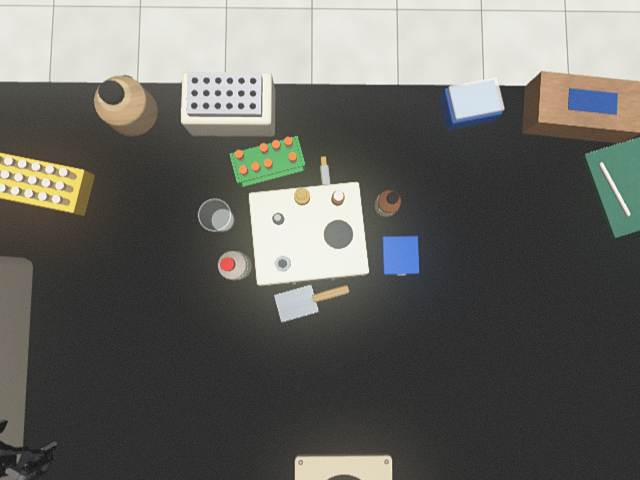

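View pics/side0.png

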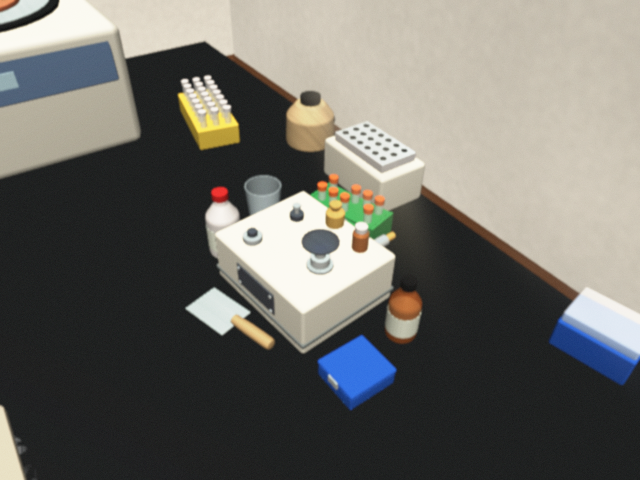

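```bash
cat > h.py <<'E'
import numpy as np,cv2
def ray(c,u,v,z):
    R=np.array(c["R"]);t=np.array(c["t"]);C=-R.T@t
    d=R.T@np.array([(u-c["cx"])/c["fx"],(v-c["cy"])/c["fy"],1]);return C+d*(z-C[2])/d[2]
def proj(c,X):
    p=np.array(c["R"])@np.array(X)+np.array(c["t"]);return np.array([c["fx"]*p[0]/p[2]+c["cx"],c["fy"]*p[1]/p[2]+c["cy"]])
def crop(c,x0,y0,x1,y1,s,name):
    cv2.imwrite(name,cv2.resize(c["pixels"][y0:y1,x0:x1,::-1],None,fx=s,fy=s,interpolation=cv2.INTER_CUBIC))
E
python3 - <<'E'
import pickle
from h import *
c=pickle.load(open("top.pkl","rb"));crop(c,230,165,390,285,5,"pics/tc.png")
c=pickle.load(open("side.pkl","rb"));crop(c,210,180,410,330,4,"pics/sc.png")
E
```

```text
(no output)
```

View pics/tc.png

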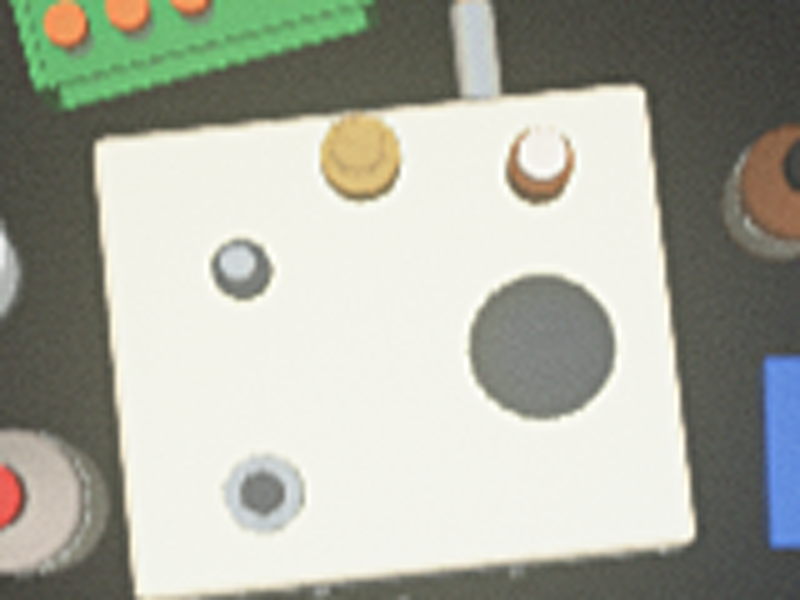

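View pics/sc.png

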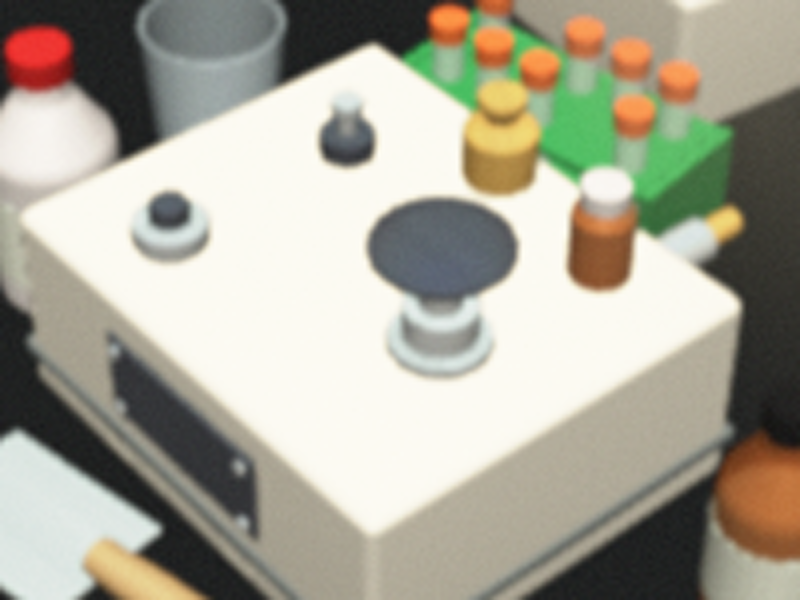

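```bash
python3 - <<'E'
import pickle
from h import *
T=pickle.load(open("top.pkl","rb"));S=pickle.load(open("side.pkl","rb"))
P=[ray(T,230+x/5,165+y/5,.1)[:2] for x,y in((97,140),(643,87),(692,543),(137,598))]
P=np.array(P);print(P.round(4), [np.linalg.norm(P[i]-P[i-1]).round(4) for i in range(4)])
L=np.array([[100,120],[100,-120],[-100,-120],[-100,120]])/1000
m=P.mean(0);A=(P-m);yaw=np.arctan2((L[:,0]*A[:,1]-L[:,1]*A[:,0]).sum(),(L*A).sum());print("centre",m,"yaw",np.degrees(yaw))
R=np.array([[np.cos(yaw),-np.sin(yaw)],[np.sin(yaw),np.cos(yaw)]])
W=lambda x,y:(m+R@np.array([x,y])/1000).round(4)
pl=W(-15,-60);print("plunger",pl,"pin",W(35,60),"vent",W(-60,60))
print("plunger top cam",ray(T,338.4,234.2,.155).round(4),"side",ray(S,320.5,241.8,.155).round(4))
for h in(.1,.16):print(proj(T,[*pl,h]),proj(S,[*pl,h]))
print("weight",ray(T,302,197,.13),"vial",ray(T,338,197,.13),"tcp off",pl-[.235,.552])
print("slidebox",ray(T,401,255,.034),"amber",ray(T,386,205,.06), "bottlecap red",ray(T,227,264,.135))
E
```

```text
[[ 0.6836  0.2048]
 [ 0.7073 -0.0285]
 [ 0.5122 -0.0479]
 [ 0.4892  0.1853]] [np.float64(0.1954), np.float64(0.2345), np.float64(0.1961), np.float64(0.2343)]
centre [0.59809756 0.07841735] yaw 5.702983563682104
plunger [0.5891 0.0172] pin [0.627  0.1416] vent [0.5324 0.1322]
plunger top cam [0.5899 0.0178 0.155 ] side [0.5865 0.0112 0.155 ]
[337.44439974 237.24273015] [319.00357089 265.53170958]
[338.81111321 234.35308733] [319.72865191 236.5375293 ]
weight [0.66963277 0.09158561 0.13      ] vial [0.66983165 0.01717879 0.13      ] tcp off [ 0.3541 -0.5348]
slidebox [ 0.55512741 -0.13002148  0.034     ] amber [ 0.66531792 -0.093194    0.06      ] bottlecap red [0.5311228  0.24239045 0.135     ]
```

>>> jog_arm --targets '[[[0,0,-0.04],0,255],[[-0.033,0.05,0],0,255],[[-0.033,0.05,0],0,255],[[-0.033,0.05,0],0,255],[[-0.033,0.05,0],0,255],[[-0.033,0.05,0],0,255],[[-0.033,0.05,0],0,255],[[-0.033,0.05,0],0,255]]' --newtons 40

```text
clock: 1.1
position: [0.4697, 0.194, 0.2442]
tcp_rot: [-3.14, 0.006, 1.177]
ft_force: [0.6, 0.5, -0.4]
opening: 0.0002
```

```bash
cat > off.py <<'E'
from cell import robot
import numpy as np
from scipy.spatial.transform import Rotation as Ro
s=robot.state();R=Ro.from_euler('xyz',s['tcp_rot']).as_matrix()
print(s['clock'],np.round(s['position'],4),np.round(s['tcp_rot'],3),np.round(s['ft_force'],2),s['opening'])
print("tool shift to plunger top",(R.T@(np.array([.589,.0165,.16])-s['position'])).round(4))
E
python3 off.py
```

```text
1.1 [0.4697 0.194  0.2442] [-3.14   0.006  1.177] [ 0.61  0.45 -0.45] 0.00024457120041948007
tool shift to plunger top [-0.1175  0.1785  0.0848]
```

>>> jog_arm --targets '[[[-0.033,0.05,0],0,255],[[-0.033,0.05,0],0,255],[[-0.03,0.045,0],0,255],[[-0.02,0.03,0],0,255],[[0,0,0],0,255]]'

```text
clock: 1.72
position: [0.5897, 0.0088, 0.2418]
tcp_rot: [-3.137, 0.008, 1.171]
ft_force: [0.1, 0.3, 0.7]
opening: 0.0001
```

```bash
python3 off.py
```

```text
1.725 [0.5897 0.0088 0.2418] [-3.137  0.008  1.171] [0.11 0.32 0.74] 6.578291970382509e-05
tool shift to plunger top [ 0.0075 -0.0032  0.0818]
```

Correct sideways and go to about 20 mm above the dome, then look.

>>> jog_arm --targets '[[[0.0075,-0.003,0.03],0,255],[[0,0,0.03],0,255],[[0,0,0],0,255]]'

```text
clock: 2.1
position: [0.5882, 0.0181, 0.1798]
tcp_rot: [-3.135, 0.008, 1.171]
ft_force: [-0.1, 0.6, 0.3]
opening: -0.0001
```

```bash
python3 off.py; python3 - <<'E'
from cell import vision
from h import *
import pickle
c=vision.read_camera("side");crop(c,210,130,410,280,4,"pics/s1.png")
c=vision.read_camera("top");crop(c,230,165,390,285,5,"pics/t1.png")
E
```

```text
2.1 [0.5882 0.0181 0.1798] [-3.135  0.008  1.171] [-0.15  0.62  0.32] -5.614452331291008e-05
tool shift to plunger top [-0.001   0.0014  0.0198]
```

View pics/s1.png

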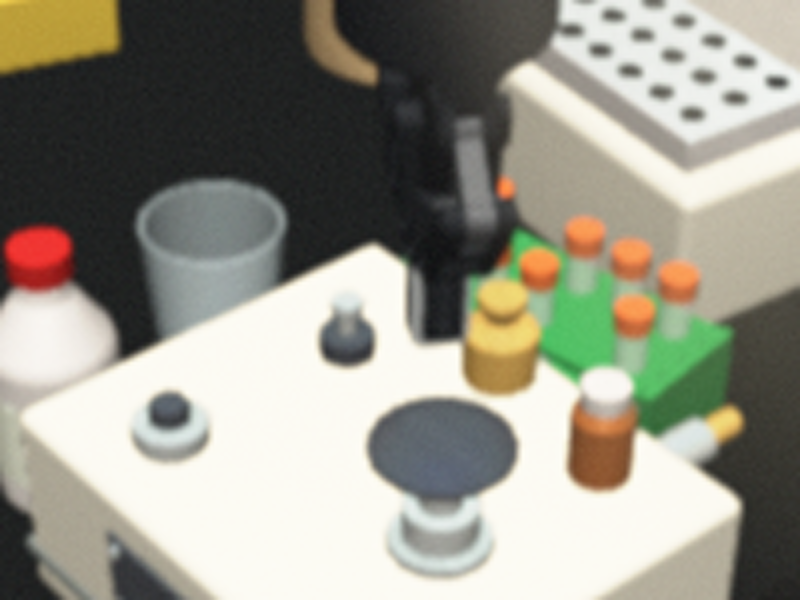

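View pics/t1.png

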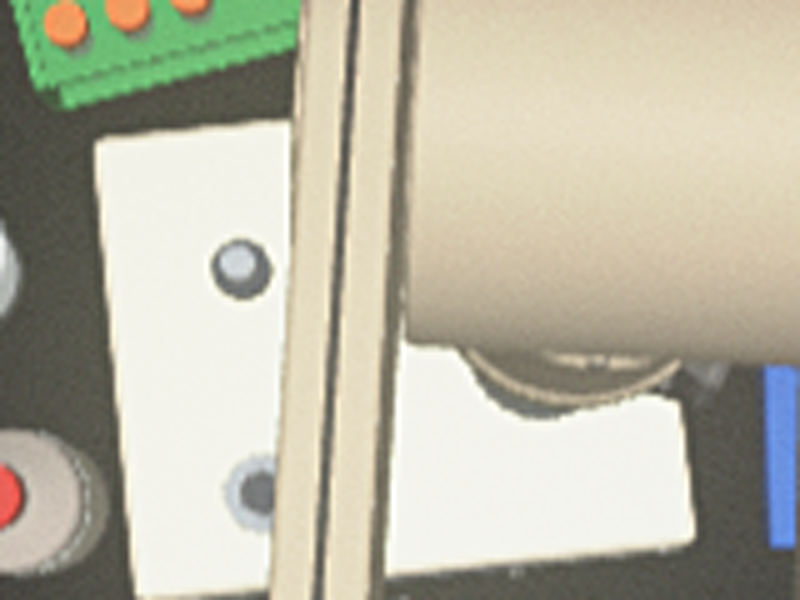

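```bash
python3 - <<'E'
from cell import robot
import pickle
from h import *
T=pickle.load(open("top.pkl","rb"));S=pickle.load(open("side.pkl","rb"))
p=robot.state()['position'];print(p,"tcp proj side",proj(S,p))
m=np.array([.5981,.0784]);y=np.radians(5.7);R=np.array([[np.cos(y),-np.sin(y)],[np.sin(y),np.cos(y)]])
W=lambda x,y:m+R@np.array([x,y])/1000
for n,x,y,z in(("back-left",100,120,.1),("frontleft",-100,120,.1),("frontright",-100,-120,.1),("backright",100,-120,.1),("vent",-60,60,.118),("pin collar",35,60,.118),("plunger stem base",-15,-60,.1),("dome",-15,-60,.155)):
    q=proj(S,[*W(x,y),z]);print(n,q,"crop sc",(q-[210,180])*4)
E
```

```text
[0.59029428 0.01785056 0.18330567] tcp proj side [320.43555888 224.02959445]
back-left [303.3530074  188.91418674] crop sc [373.4120296   35.65674698]
frontleft [212.40079615 231.45345668] crop sc [  9.60318461 205.81382671]
frontright [301.35003766 312.48270689] crop sc [365.40015066 529.93082758]
backright [396.50254928 254.47972018] crop sc [746.01019711 297.91888073]
vent [251.43299802 231.12049245] crop sc [165.73199208 204.48196982]
pin collar [296.25782871 209.27679279] crop sc [345.03131483 117.10717116]
plunger stem base [319.01831885 265.52137004] crop sc [436.07327542 342.08548016]
dome [319.68101252 239.0466286 ] crop sc [438.72405008 236.18651439]
```

```bash
python3 - <<'E'
from cell import vision,robot
from h import *
for i in range(2):
    c=vision.read_camera("side");s=robot.state();print(s['position'],proj(c,s['position']),s['opening'],s['ft_force'])
crop(c,270,170,370,270,6,"pics/s2.png")
E
```

```text
[0.59097187 0.01765042 0.18421683] [320.89661579 223.46498513] -0.0004566868625635181 [0.11110557 0.03398712 0.84744123]
[0.59139455 0.01750052 0.18470371] [321.19294599 223.16402278] -6.323021701466967e-05 [-0.06079577 -0.51112461 -0.60143941]
```

View pics/s2.png

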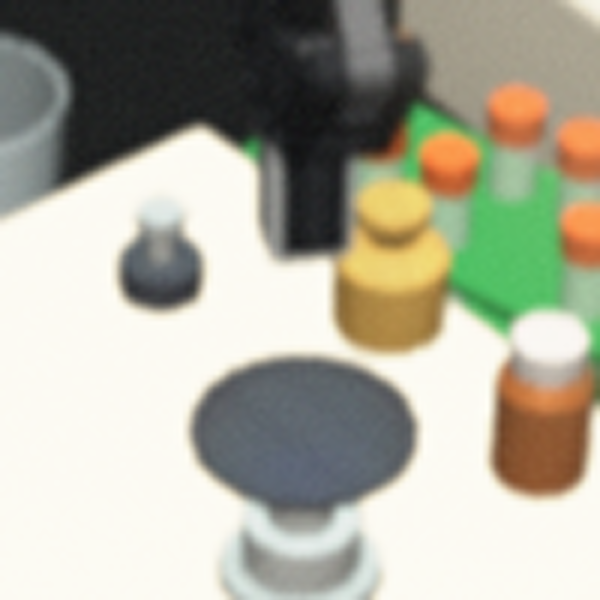

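```bash
python3 - <<'E'
import pickle
from h import *
T=pickle.load(open("top.pkl","rb"))
y=1.168
for z in(.207,.22,.24):
  for d in(-.05,0,.05): print(z,d,proj(T,[.235+d*np.cos(y),.552+d*np.sin(y),z]).round(1))
crop(T,0,400,80,480,7,"pics/t0c.png")
E
```

```text
0.207 -0.05 [ 67.5 439.3]
0.207 0 [ 42.1 428.1]
0.207 0.05 [ 16.7 417. ]
0.22 -0.05 [ 63.2 442. ]
0.22 0 [ 37.4 430.6]
0.22 0.05 [ 11.7 419.3]
0.24 -0.05 [ 56.5 446.3]
0.24 0 [ 30.  434.6]
0.24 0.05 [  3.6 423. ]
```

View pics/t0c.png

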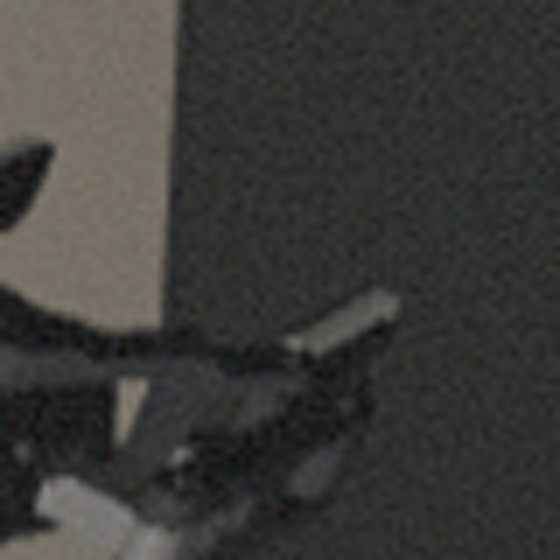

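>>> jog_arm --targets '[[[-0.002,-0.002,0.008],0,255],[[0,0,0.008],0,255],[[0,0,0.002],0,255],[[0,0,0],0,255]]'

```text
clock: 2.8
position: [0.5898, 0.0163, 0.1681]
tcp_rot: [3.137, 0.004, 1.17]
ft_force: [-0.2, 0.5, -0.3]
opening: -0.0001
```

```bash
python3 off.py; python3 - <<'E'
from cell import vision,robot
from h import *
c=vision.read_camera("side")
crop(c,270,170,370,270,6,"pics/s3.png")
E
python3 off.py
```

```text
2.8 [0.5898 0.0163 0.1681] [3.137 0.004 1.17 ] [-0.16  0.47 -0.29] -5.304811028944287e-05
tool shift to plunger top [-0.0001 -0.0009  0.0081]
2.85 [0.5898 0.0163 0.1681] [3.137 0.004 1.17 ] [-0.01  0.55 -1.06] 0.0002162594935474504
tool shift to plunger top [-0.0001 -0.0009  0.0081]
```

View pics/s3.png

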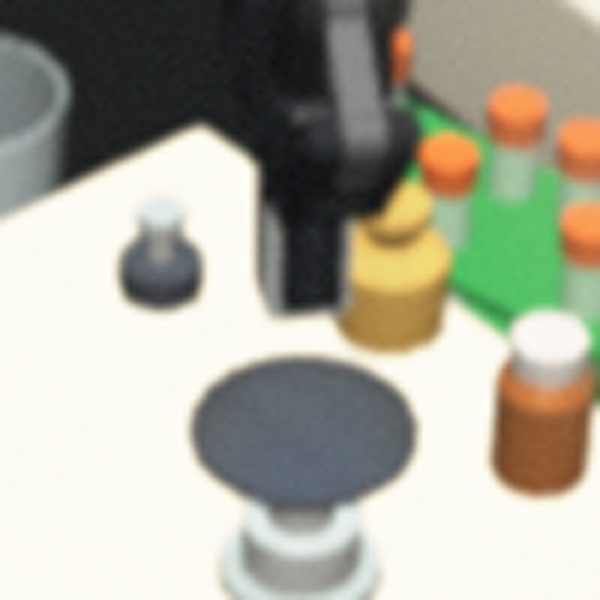

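>>> jog_arm --targets '[[[0,0,0.005],0,255],[[0,0,0.005],0,255],[[0,0,0.005],0,255],[[0,0,0.005],0,255],[[0,0,0],0,255]]'

```text
clock: 3.48
position: [0.5898, 0.0161, 0.1465]
tcp_rot: [3.137, 0.004, 1.17]
ft_force: [-0.6, 0.4, 0.4]
opening: -0.0
```

```bash
python3 - <<'E'
from cell import vision,robot
from h import *
c=vision.read_camera("side")
crop(c,270,170,370,270,6,"pics/s4.png")
E
python3 off.py
```

```text
3.525 [0.59   0.0161 0.1468] [3.137 0.004 1.17 ] [-0.45 -0.48  0.13] 0.00032468036508262173
tool shift to plunger top [-0.0001 -0.001  -0.0132]
```

View pics/s4.png

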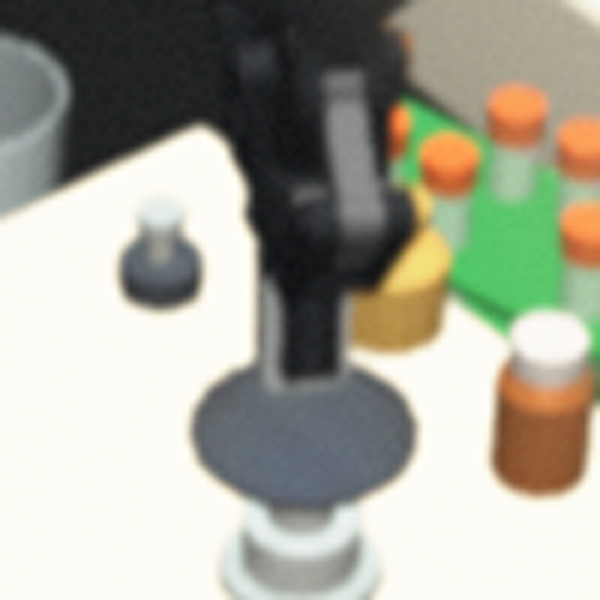

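>>> jog_arm --targets '[[[0,0,0.004],0,255],[[0,0,0.004],0,255],[[0,0,0],0,255]]'

```text
clock: 3.9
position: [0.5902, 0.0161, 0.1386]
tcp_rot: [3.136, 0.004, 1.17]
ft_force: [0.3, -0.6, -0.3]
opening: -0.0002
```

>>> jog_arm --targets '[[[0,0,0.003],0,255],[[0,0,0.003],0,255],[[0,0,0],0,255]]'

```text
clock: 4.28
position: [0.5907, 0.0161, 0.1344]
tcp_rot: [3.135, 0.003, 1.17]
ft_force: [-4.2, -0.6, 7.3]
opening: -0.0002
```

```bash
python3 - <<'E'
from cell import vision,robot
from h import *
c=vision.read_camera("side")
crop(c,270,170,370,270,6,"pics/s5.png")
E
python3 off.py
```

```text
4.325 [0.5907 0.016  0.1346] [3.135e+00 3.000e-03 1.170e+00] [-4.91 -0.28  7.37] 6.517866194735864e-05
tool shift to plunger top [-0.0003 -0.0015 -0.0254]
```

View pics/s5.png

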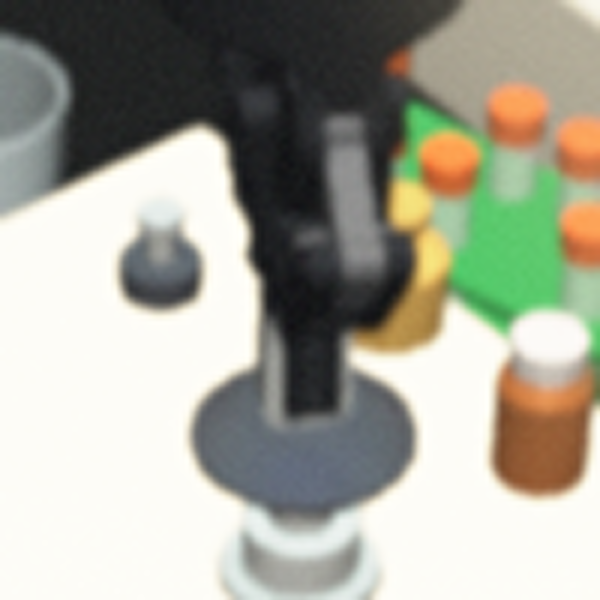

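>>> jog_arm --targets '[[[0,0,0.004],0,255],[[0,0,0.004],0,255],[[0,0,0.004],0,255],[[0,0,0.002],0,255],[[0,0,0],0,255]]'

```text
clock: 4.95
position: [0.5908, 0.0161, 0.127]
tcp_rot: [3.133, 0.003, 1.171]
ft_force: [-5.7, -0.0, 10.2]
opening: 0.0001
```

```bash
python3 - <<'E'
from cell import vision,robot
from h import *
c=vision.read_camera("side")
crop(c,270,170,370,270,6,"pics/s6.png")
E
python3 off.py
```

```text
5.0 [0.5909 0.0161 0.1272] [3.133e+00 3.000e-03 1.171e+00] [-6.41  0.28  8.98] 1.4547292552360285e-05
tool shift to plunger top [-0.0004 -0.0016 -0.0328]
```

View pics/s6.png

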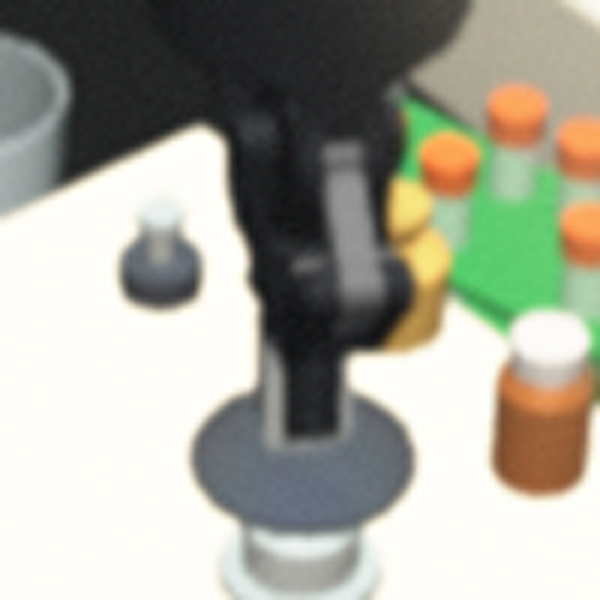

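>>> jog_arm --targets '[[[0,-0.001,0.005],0,255],[[0,-0.001,0.005],0,255],[[0,0,0.004],0,255],[[0,0,0.003],0,255]]'

```text
clock: 5.5
position: [0.5911, 0.016, 0.1179]
tcp_rot: [3.127, 0.002, 1.171]
ft_force: [-9.0, 1.2, 13.3]
opening: 0.0003
```

```bash
python3 off.py
```

```text
5.5 [0.5911 0.016  0.1179] [3.127e+00 2.000e-03 1.171e+00] [-9.04  1.23 13.34] 0.0003111230996481618
tool shift to plunger top [-0.0004 -0.0015 -0.0422]
```

>>> jog_arm --targets '[[[0,0,0.004],0,255]]'

```text
clock: 5.62
position: [0.5911, 0.016, 0.1158]
tcp_rot: [3.127, 0.002, 1.171]
ft_force: [-8.6, -0.8, 16.1]
opening: -0.0002
```

```bash
python3 - <<'E'
from cell import vision,robot
from h import *
c=vision.read_camera("side")
crop(c,270,170,370,270,6,"pics/s7.png")
E
python3 off.py
```

```text
5.675 [0.5911 0.016  0.1159] [3.126e+00 2.000e-03 1.171e+00] [-9.43  0.92 14.37] -1.2930046081422767e-05
tool shift to plunger top [-0.0005 -0.0015 -0.0441]
```

View pics/s7.png

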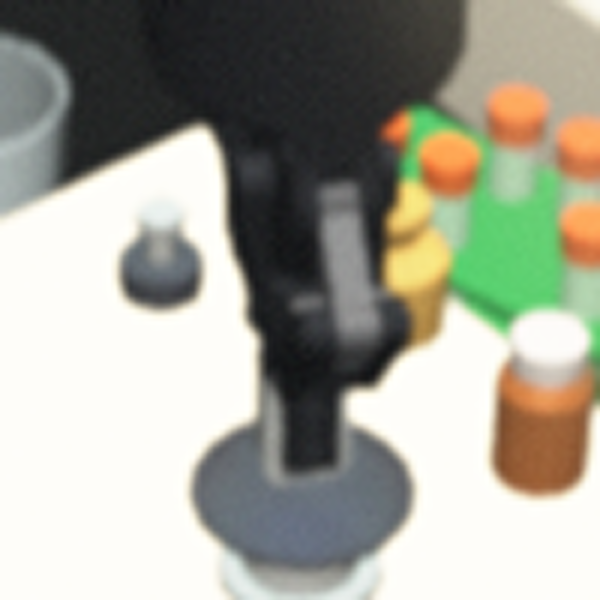

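>>> jog_arm --targets '[[[0,-0.001,-0.015],0,255],[[0,0,-0.015],0,255],[[0,0,-0.01],0,255],[[0,0,0],0,255],[[0,0,0],0,255],[[0,0,0],0,255]]'

```text
clock: 6.42
position: [0.5899, 0.0167, 0.1577]
tcp_rot: [3.126, 0.002, 1.171]
ft_force: [-0.0, -0.1, 0.6]
opening: -0.0001
```

```bash
python3 - <<'E'
from cell import vision,robot
from h import *
c=vision.read_camera("side")
crop(c,270,170,370,270,6,"pics/s8.png")
E
python3 off.py
```

```text
6.475 [0.5898 0.0167 0.1576] [3.126e+00 2.000e-03 1.171e+00] [ 0.07 -0.27  0.07] 0.00027822097059906914
tool shift to plunger top [-0.0005 -0.0006 -0.0024]
```

View pics/s8.png

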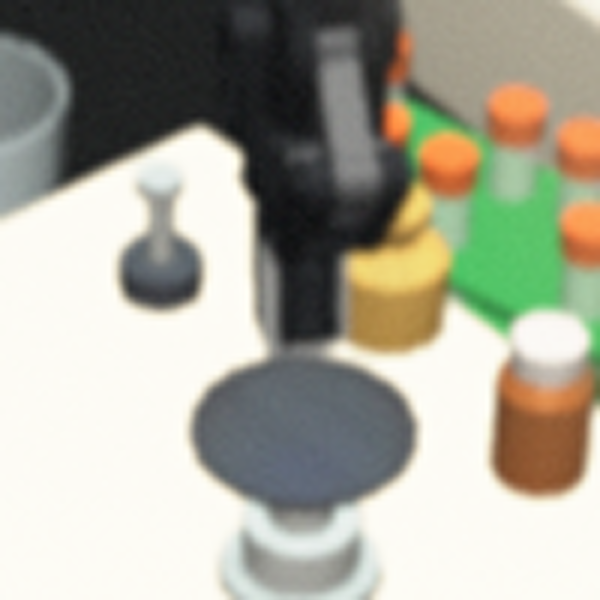

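>>> jog_arm --targets '[[[0,0,0.012],0,255],[[0,0,0.008],0,255],[[0,0,0.005],0,255],[[0,0,0.005],0,255],[[0,0,0.005],0,255],[[0,0,0.005],0,255],[[0,0,0.005],0,255]]'

```text
clock: 7.35
position: [0.5904, 0.0164, 0.1157]
tcp_rot: [3.125, 0.002, 1.171]
ft_force: [-19.5, 1.5, 41.4]
opening: -0.0002
```

>>> jog_arm --targets '[[[0,-0.001,-0.015],0,255],[[0,0,-0.015],0,255],[[0,0,-0.01],0,255],[[0,0,0],0,255],[[0,0,0],0,255],[[0,0,0],0,255]]'

```text
clock: 8.1
position: [0.5885, 0.0171, 0.1555]
tcp_rot: [3.126, 0.002, 1.171]
ft_force: [0.3, -1.0, -0.1]
opening: 0.0002
```

```bash
python3 - <<'E'
from cell import vision,robot
from h import *
c=vision.read_camera("side")
crop(c,270,170,370,270,6,"pics/s9.png")
E
python3 off.py
```

```text
8.15 [0.5884 0.0171 0.1554] [3.127e+00 2.000e-03 1.171e+00] [ 0.13  0.02 -0.14] -0.00030867610743606154
tool shift to plunger top [-0.0003  0.0009 -0.0046]
```

View pics/s9.png

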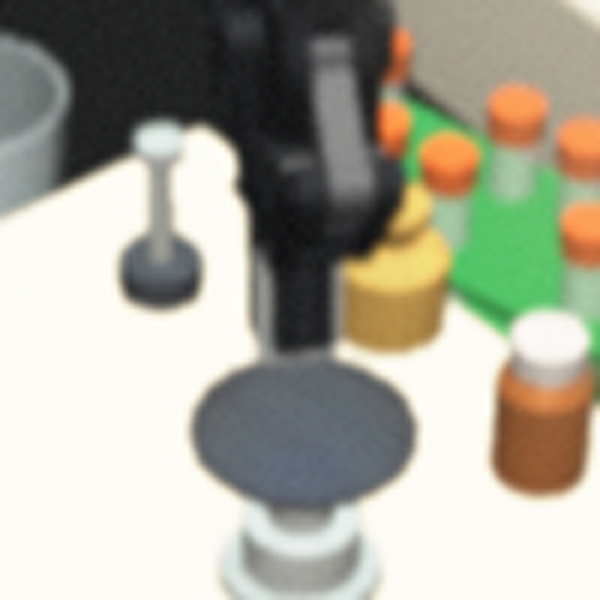

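```bash
python3 - <<'E'
import pickle
from h import *
S=pickle.load(open("side.pkl","rb"))
for p in(0,.012,.024,.036,.048,.06): print(p,((proj(S,[.627,.1416,.118+p])-[270,170])*6).round(0))
E
```

```text
0 [158. 236.]
0.012 [157. 202.]
0.024 [157. 168.]
0.036 [157. 134.]
0.048 [156.  99.]
0.06 [156.  63.]
```

>>> jog_arm --targets '[[[0,0,0.012],0,255],[[0,0,0.006],0,255],[[0,0,0.005],0,255],[[0,0,0.005],0,255],[[0,0,0.005],0,255],[[0,0,0.004],0,255]]'

```text
clock: 8.9
position: [0.5885, 0.0169, 0.1198]
tcp_rot: [3.127, 0.002, 1.171]
ft_force: [-7.3, 0.3, 13.4]
opening: -0.0001
```

>>> jog_arm --targets '[[[0,0,0.003],0,255],[[0,0,0.003],0,255]]'

```text
clock: 9.15
position: [0.5885, 0.0169, 0.1165]
tcp_rot: [3.126, 0.002, 1.171]
ft_force: [-8.7, 1.0, 13.6]
opening: 0.0001
```

>>> jog_arm --targets '[[[0,0,-0.015],0,255],[[0,0,-0.015],0,255],[[0,0,-0.01],0,255],[[0,0,0],0,255],[[0,0,0],0,255],[[0,0,0],0,255]]'

```text
clock: 9.9
position: [0.5877, 0.0172, 0.1571]
tcp_rot: [3.127, 0.003, 1.171]
ft_force: [0.9, 0.6, 0.3]
opening: -0.0
```

```bash
python3 - <<'E'
from cell import vision,robot
from h import *
c=vision.read_camera("side")
crop(c,270,170,370,270,6,"pics/s10.png")
E
python3 off.py
```

```text
9.95 [0.5876 0.0172 0.1569] [3.127e+00 3.000e-03 1.171e+00] [-0.39 -0.5  -0.2 ] -0.00020717126615006978
tool shift to plunger top [-0.0001  0.0017 -0.0031]
```

View pics/s10.png

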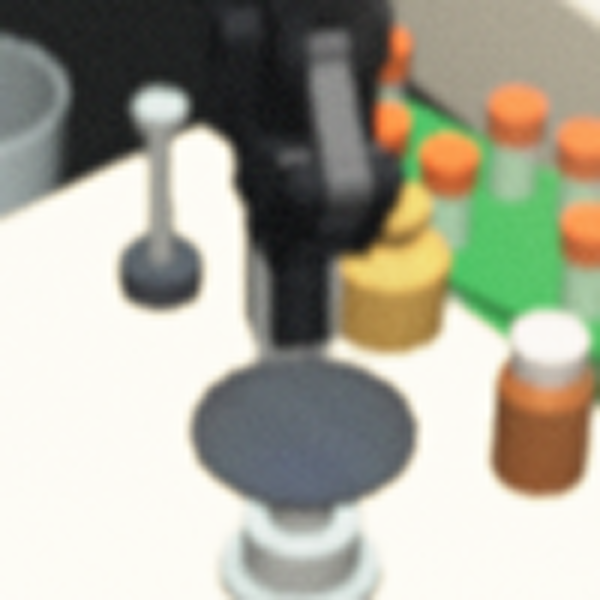

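>>> jog_arm --targets '[[[0,0,0.012],0,255],[[0,0,0.007],0,255],[[0,0,0.005],0,255],[[0,0,0.005],0,255],[[0,0,0.005],0,255],[[0,0,0.004],0,255]]'

```text
clock: 10.7
position: [0.5878, 0.017, 0.1201]
tcp_rot: [3.127, 0.003, 1.172]
ft_force: [-6.8, -0.5, 12.8]
opening: -0.0003
```

>>> jog_arm --targets '[[[0,0,0.003],0,255],[[0,0,0.004],0,255]]'

```text
clock: 10.95
position: [0.5879, 0.017, 0.1157]
tcp_rot: [3.127, 0.003, 1.172]
ft_force: [-10.8, -0.2, 33.5]
opening: -0.0001
```

>>> jog_arm --targets '[[[0,0,-0.02],0,255],[[0,0,-0.02],0,255],[[0,0,-0.03],0,255],[[0,0,-0.04],0,255],[[0,0,0],0,255],[[0,0,0],0,255],[[0,0,0],0,255]]'

```text
clock: 11.82
position: [0.5856, 0.018, 0.2275]
tcp_rot: [3.129, 0.004, 1.172]
ft_force: [0.5, 0.4, -0.2]
opening: -0.0001
```

```bash
python3 - <<'E'
from cell import vision,robot
from h import *
c=vision.read_camera("side")
crop(c,270,170,370,270,6,"pics/s11.png")
E
python3 off.py
```

```text
11.875 [0.5853 0.018  0.2271] [3.13  0.004 1.172] [-0.27 -0.06 -0.3 ] 0.00020746403865135873
tool shift to plunger top [0.0003 0.0032 0.0672]
```

View pics/s11.png

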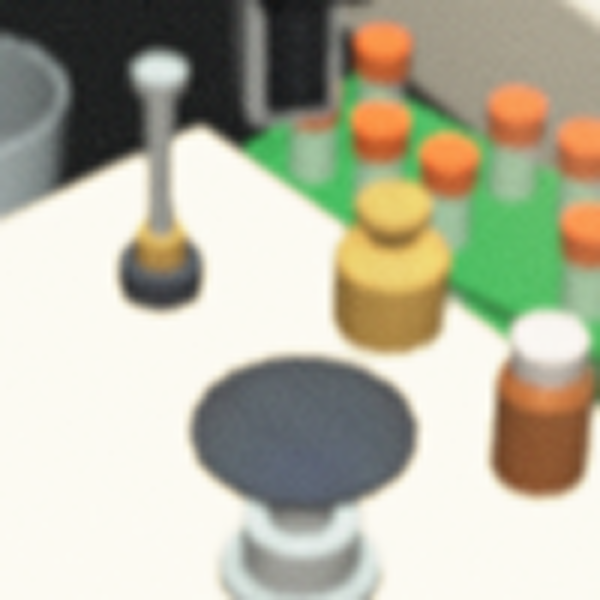

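>>> jog_arm --targets '[[[0,0,-0.05],0,255],[[0,0,-0.03],0,255],[[0,0,0],0,255],[[0,0,0],0,255],[[0,0,0],0,255],[[0,0,0],0,255]]'

```text
clock: 12.62
position: [0.5811, 0.0188, 0.2992]
tcp_rot: [-3.139, 0.009, 1.172]
ft_force: [0.6, -0.1, 0.3]
opening: -0.0002
```

```bash
python3 - <<'E'
from cell import vision,robot
import cv2
c=vision.read_camera("side");cv2.imwrite("pics/sf.png",c["pixels"][:,:,::-1])
E
python3 off.py
```

```text
12.675 [0.581  0.0187 0.2991] [-3.139  0.009  1.172] [ 0.52 -0.54 -0.78] 0.0001759677258352688
tool shift to plunger top [0.0023 0.0086 0.139 ]
```

View pics/sf.png

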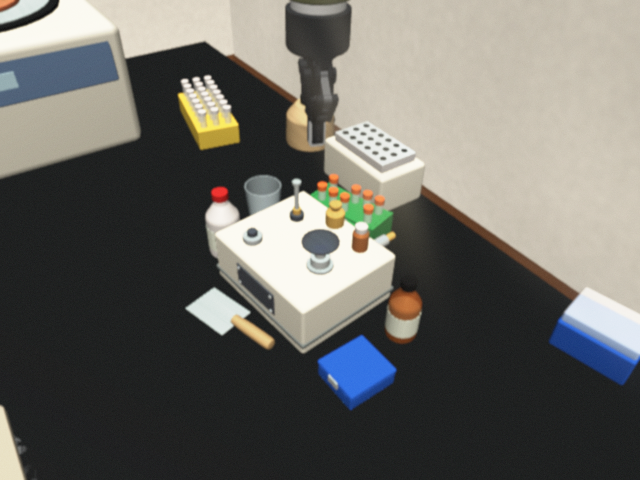

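The final picture shows the pin fully out at (297,200) with its foot visible, the plunger up at (320,242), the vent button untouched, and everything else where it stood. The hand is clear.

```bash
python3 -c "
from cell import workorder
print(workorder.sign_off())"
```

```text
the job is handed in; nothing more can be done
None
```

I pumped the plunger with four full strokes, and the indicator pin is now fully out with its brass foot showing. I then lifted the hand about 14 cm clear and handed the job in at about 12.7 s.

- **Last checks:** In the final side picture the plunger is up, the vent button is untouched, and the bottles and other things stand where they did. The wrist force was near zero (under 1 N).
- **Fingertip height disagreed:** The fingertips met the dome about 24 mm lower than the reported tool height implied. The pictures showed the same kind of offset, about 20 mm. I found the contact height with slow, force-checked steps instead.
- **Force peaks:** Strokes 2 and 4 reached the lower stop, with vertical wrist-force readings of 41 N and 34 N. Including the sideways part, these come to about 46 N and 35 N, under the 60 N limit. They were read only at the end of each move, so a brief higher peak in between would not show.

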